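# Reset the tripped bench power box and shut its dust cover

### The job

The power box on the workbench has tripped. With a fingertip, press the grey push-latch dust cover to pop it open, press the popped-out green reset button fully home, then push the cover back down and press it until it latches shut by itself and take the hand away. Leave the blue test button and the red emergency stop unpressed, and leave the things lying beside the box where they are: nothing is to be picked up.

Things in the scene. Friction and masses are not known exactly. Their poses are not given: they have to be found in the camera images.
- power_box: Black power box screwed to the bench, 190 (its x) x 240 (its y) x 85 mm high; origin at the centre of its underside, z up, front towards its -x. On its top plate (z = 85 mm): three flat white sockets along the front half, the grey dust cover behind them on the left (+y), the red emergency stop on the right (-y). The top plate reaches 25 mm behind the cover's hinge axis.
- cover (a joint): Angle (rad) of the grey cover about its rear (+x) edge: 0 latched shut, -0.058 pressed to its hard stop, 1.70 fully open, outer face to the rear. Push-push latch: pressed to the stop and let go, it pops up by a damped spring (about 2.5 s), or, from open, stays latched at 0. It must go 0.04 below 0 (2.5 mm at the pad), or nothing changes. It pushes back 1 to 2 N at the pad before the stop.
- cover_pad (a point): Centre of the black ribbed thumb pad (24 x 50 mm) on the outer face of the cover, the place to press, 62 mm from the hinge axis and 23 mm from the front edge. It moves with the cover: its x axis runs from front edge to hinge, y along the hinge, z out of the outer face.
- cover_hinge (a point): Middle of the cover's hinge axis (along the box's y), fixed on the box 83 mm above the bench. The cover is flat, reaches 85 mm from the axis, is 130 mm wide and 6 mm thick; its outer face lies 5 mm off the axis, 3 mm above the top plate when shut. To shut it, push its outer face from behind, forward and down round this axis, then press it to its stop.
- well_floor (a point): Centre of the floor of the well under the cover, 51 mm above the bench; the well is 90 mm (box x) by 134 mm (box y), open at the top plate, 34 mm deep. In it the green reset and the blue test button stand side by side, about 72 mm apart along y; which is on the left varies. A white latch body, 18 x 36 x 26 mm, stands at the middle of its front wall; the cover's steel striker (26 mm) enters it.
- reset_button (a joint): Travel (m) of the green reset button, pressed straight down: 0 = popped out (tripped), 0.007 = fully home. It takes about 2 N and stays where it is left.
- reset_button_top (a point): Centre of the top of the green reset button, 16 mm across, with a white band at its foot while it stands out; 70 mm above the bench when popped out (15 mm below the top plate).
- test_button (a joint): Travel (m) of the blue sprung test button: 0 = free, 0.004 = fully in. Not to be pressed.
- test_button_top (a point): Centre of the top of the blue test button, 16 mm across, 62 mm above the bench.
- estop (a joint): Travel (m) of the red sprung emergency stop: 0 = free, 0.006 = fully in. Not to be pressed.
- estop_top (a point): Centre of the top of the red mushroom emergency stop, 40 mm across, on a yellow disc, 121 mm above the bench.
- glue_bottle: White glue bottle with a yellow label and orange cap, 56 mm across, 160 mm tall, standing loose left of the box; origin at the centre of its foot.
- screwdriver: Screwdriver with a red handle, about 200 mm long, lying loose left of the box; origin near the middle of its underside, x along it.
- sanding_block: Cork sanding block, 110 x 62 x 34 mm, lying loose right of the box; origin at the centre of its underside.
- tape_measure: Yellow tape measure, 72 x 36 x 72 mm, standing loose right of the box; origin at the centre of its underside.

How it is judged:
On the way, in this order (a step that is already met when the one before it is completed fails the run):
1. the cover has popped open (value of joint cover above 1.4 rad), for 0.2 s.
2. the green reset button is pressed home with the cover open (value of joint reset_button above 0.0055 m and value of joint cover above 1 rad), for 0.1 s.
At the end, for the whole second after the job is handed in: the cover stays latched shut by itself (within 0.02 rad of 0), the green reset button is home (in by more than 5.5 of its 7 mm), the test button and the emergency stop are out, and the four loose things lie within 20 mm of where they were (value of joint cover between -0.02 and 0.02 rad and value of joint reset_button above 0.0055 m and value of joint test_button below 0.002 m and value of joint estop below 0.003 m and distance of each of glue_bottle, screwdriver, sanding_block, tape_measure from where it was at the start of the episode below 0.02 m); the robot touches nothing.
It fails at once if the blue test button was pressed (2 mm or more) (value of joint test_button above 0.002 m).
It fails at once if the emergency stop was pressed (3 mm or more) (value of joint estop above 0.003 m).
It fails at once if a thing beside the box was picked up or shoved away (moved more than 20 mm) (distance of any of glue_bottle, screwdriver, sanding_block, tape_measure from where it was at the start of the episode above 0.02 m).
It also fails if it takes over 64 s, if anything falls off the work surface, if the arm or the gripper's body presses on something with over 40 N, if the wrist force passes 120 N, or if a joint passes its speed limit or range.

### The arm

A 6-joint arm with a two-finger parallel gripper is mounted at the origin on the work surface. World frame = base frame: x ahead of the robot, y to its left, z up, the work surface at z = 0. Lengths are in m, angles in rad, forces in N, time in s.
With the tool pointing down it reaches from about 0.375 to 0.9 m from the base axis. Payload 3.1 kg.
Tool frame: the origin (TCP) lies between the finger pads; the fingertips stand 8 mm ahead of it and the grasp point (between the pads) lies 11 mm behind it; z points along the fingers, y is the line along which they close (so a half turn about z gives the same grasp; the last joint's range is limited). The gripper opens to 87 mm and grips with 3 to 60 N. Pads are 19 mm wide; open, the fingers measure 117 mm over their backs; the gripper's body (75 mm by 190 mm) begins 51 mm behind the grasp point.
Start: joints at [0.989, 0.527, 1.433, -0, 1.181, -0.178], TCP at [0.246, 0.575, 0.231] pointing down, gripper open.
Joint ranges: [-3.08, 3.08], [-0.75, 2.2], [0.22, 2.44], [-1.43, 4.57], [0, 2.65], [-2.85, 2.85]. Speed limits (rad/s): [2.79, 2.79, 3.14, 3.14, 3.14, 3.14].

### API

Orientations are given as a unit quaternion [x, y, z, w].
In Python, from rig import robot, vision, job gives the robot as it stands.
- The arm moves only by the shell command python3 -m handwheel 'ROWS' [OPENING] [FORCE]. ROWS is JSON, a list of rows, each a list of 4 numbers: the shift along the tool's x, y, z as a fraction of full scale, then the turn about the tool's z as a fraction of full scale. A call has 1 to 20 rows; each row is the pose to reach, as a shift and turn from the pose commanded when the call began, along the tool's axes at that moment, turning the shorter way round; what a row does not reach only later rows make up. Full scale, the value 1, is 300 mm for a shift and 2 pi rad for a turn. A row lasts 1/12 s, in which the tool goes at most 41.7 mm and 7.16 degrees, less where a joint would pass 70% of its speed; a pose out of reach is approached as far as the arm can. A call with a number of a shift or a turn outside -1 to 1 is refused whole. A call with a gripper value outside its range is refused whole. OPENING is the opening in per cent of the stroke, from 0 (shut) to 100 (fully open), set as the call begins (- or left out, the last holds). The fingers move at their own pace and stop on an object; FORCE is the grip in N (left out, the last holds). Time passes only in rows, so rows that repeat a pose let the fingers close. It gives the time, the measured TCP pose, the force, the opening and the grip force at its end, in the units of the state.
- robot.get_obs(): the state, without advancing time (a new reading comes with each control period).
- vision.camera(name): name is "scene" or "side" or "wrist"; returns a dict with "frame" (384x512x3 uint8, red, green, blue), "K" (3x3 intrinsics, pixels), "cam_to_world" (4x4, takes a point from camera to world coordinates); the wrist camera has in their place "hand_eye" (4x4, takes a point from camera to tool coordinates, whose origin is the TCP and whose axes are the flange's). Camera axes: x right, y down, z forward; pixel columns grow to the right and rows downward; lengths in m; the calibration is good to about 2 mm. The wrist camera is an equidistant fisheye: a pixel r from the principal point sees the ray r / f radians off the axis. A picture is of the moment at which its call begins: read the wrist's pose just before it. There is no depth.
- job.hand_in(): hands the job in; it is judged then, once.
Trained networks look in the newest picture that a camera, given by its name, has taken for a name from the list of things; names that differ only in an ending like _2 or _b are one class to them, and where a whole thing is asked for, a point or a joint stands for the part that bears it (a point fixed in the world has none). Each returns a list of dicts, best first, with "conf" (0 to 1); they miss things now and then, are a little off and sometimes report something else, mostly with a low value. They report only what shows in the picture. A call takes as long as a camera call.
- vision.look_for(camera, label): "point" ([row, column] in pixels, amid what is visible of it).
- vision.outline_of(camera, label): "mask" (384x512 bool, what is visible of it) and "point" ([row, column] in pixels, amid what is visible of it).
The state is a dict: "time": time; "q": joint angles; "joint_velocities": joint speeds; "joint_torque": joint torques, N m; "position": TCP position; "tool_rot": TCP orientation; "ft_force": force on the tool from outside, world axes, zero at the start; "moment": the same for the moment, N m; "grip_width": finger opening in m; "grip_force": force on a finger pad.
Only numpy, scipy, OpenCV 4.12 (cv2) and the standard library are available. Lean on these libraries where they do the work, as an engineer would, in place of code of your own. Each camera call takes 0.05 s, during which the arm holds its last target. There are 200 camera calls.

## Working session

There is one attempt and no reset: what is moved stays moved. The work goes in short steps, Python scripts to look and compute and a shell command to move; the robot and the scene stay as the last step left them, time stands still between calls to the robot, and variables do not carry over. Pictures are saved under pics/ and viewed, at most 10 in all, crops included, and the job is handed in when it is done.

```bash
mkdir -p pics; cat > h.py <<'E'
import numpy as np, cv2
from rig import robot, vision, job
from scipy.spatial.transform import Rotation as R
def ray(cam,pic,rc,obs):
    K=np.array(pic["K"]); r,c=rc
    x=(c-K[0,2])/K[0,0]; y=(r-K[1,2])/K[1,1]
    if cam=="wrist":
        th=np.hypot(x,y); s=np.sin(th)/max(th,1e-9); d=np.array([x*s,y*s,np.cos(th)])
        T=np.eye(4);T[:3,:3]=R.from_quat(obs["tool_rot"]).as_matrix();T[:3,3]=obs["position"]
        T=T@np.array(pic["hand_eye"])
    else: d=np.array([x,y,1.]); T=np.array(pic["cam_to_world"])
    d=T[:3,:3]@d
    return T[:3,3],d/np.linalg.norm(d)
def at_z(o,d,z): return o+d*(z-o[2])/d[2]
E
python3 - <<'E'
from h import *
np.set_printoptions(precision=4,suppress=True)
obs=robot.get_obs(); print(obs["time"],obs["position"],obs["tool_rot"],obs["ft_force"],obs["grip_width"])
Z=dict(power_box=.06,cover_pad=.088,estop_top=.121,glue_bottle=.08,screwdriver=.015,sanding_block=.017,tape_measure=.036)
ims=[]
for cam in("scene","side","wrist"):
    p=vision.camera(cam); ims.append(p["frame"])
    for n,z in Z.items():
        for r in vision.look_for(cam,n)[:1]:
            o,d=ray(cam,p,r["point"],obs); print(cam,n,np.round(r["conf"],2),np.round(r["point"]),at_z(o,d,z))
a=np.hstack([cv2.resize(i,(400,300)) for i in ims[:2]]); b=np.hstack([cv2.resize(ims[2],(400,300)),np.zeros((300,400,3),np.uint8)])
cv2.imwrite("pics/a.png",np.vstack([a,b])[:,:,::-1])
E
```

```text
0.0 [0.2452 0.5742 0.2296] [ 0.2005  0.9797 -0.001  -0.0004] [-0.1365 -0.0469  0.0314] 0.08694256236501685
scene power_box 0.84 [175. 212.] [ 0.5765 -0.1058  0.06  ]
scene cover_pad 0.63 [176. 213.] [ 0.5906 -0.0697  0.088 ]
scene estop_top 0.51 [143. 195.] [ 0.5782 -0.1819  0.121 ]
scene glue_bottle 0.65 [138. 193.] [ 0.5471 -0.259   0.08  ]
scene screwdriver 0.83 [199. 301.] [0.4081 0.0649 0.015 ]
scene sanding_block 0.62 [136. 192.] [ 0.5083 -0.3567  0.017 ]
scene tape_measure 0.56 [159. 155.] [ 0.6629 -0.2871  0.036 ]
side power_box 0.59 [255. 286.] [ 0.5477 -0.127   0.06  ]
side cover_pad 0.95 [234. 288.] [ 0.57   -0.0863  0.088 ]
side estop_top 0.61 [262. 308.] [ 0.573  -0.1952  0.121 ]
side glue_bottle 0.97 [183. 268.] [0.5863 0.0988 0.08  ]
side screwdriver 0.69 [224. 218.] [0.4173 0.0541 0.015 ]
side sanding_block 0.65 [337. 304.] [ 0.5152 -0.3237  0.017 ]
side tape_measure 0.6 [309. 351.] [ 0.645  -0.3057  0.036 ]
wrist power_box 0.48 [379.  10.] [ 0.4826 -0.2279  0.06  ]
wrist sanding_block 0.52 [371.   0.] [ 0.4885 -0.3587  0.017 ]
```

View pics/a.png

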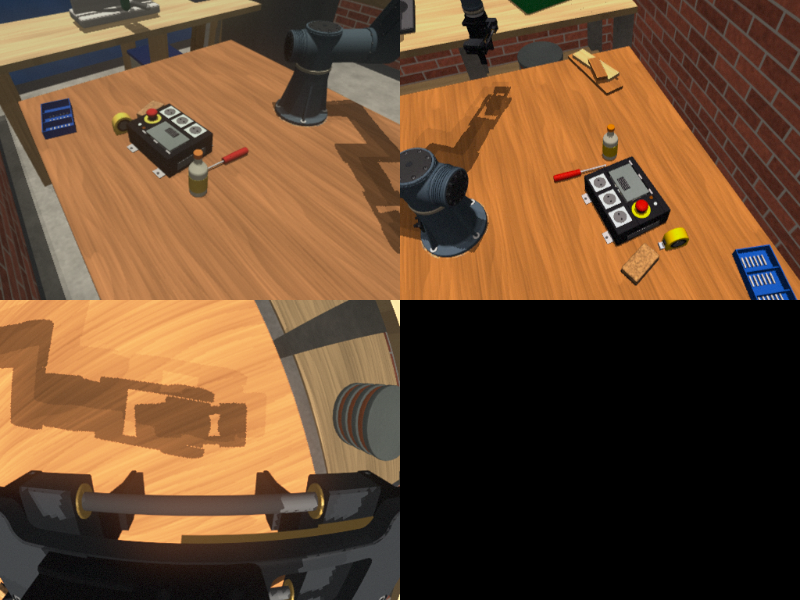

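The side and scene views put the box near (0.57, -0.11), sockets towards the robot, with the bottle on its left and the block and tape on its right. I'll move above it and look with the wrist camera.

```bash
python3 -m handwheel '[[-0.83,-0.87,-0.17,0],[-0.83,-0.87,-0.17,0],[-0.83,-0.87,-0.17,0],[-0.83,-0.87,-0.17,0],[-0.83,-0.87,-0.17,0],[-0.83,-0.87,-0.17,0],[-0.83,-0.87,-0.17,0],[-0.83,-0.87,-0.17,0],[-0.83,-0.87,-0.17,0],[-0.83,-0.87,-0.17,0]]' 0 20; python3 -m handwheel '[[-0.83,-0.87,-0.17,0],[-0.83,-0.87,-0.17,0],[-0.83,-0.87,-0.17,0],[-0.83,-0.87,-0.17,0],[-0.83,-0.87,-0.17,0],[-0.83,-0.87,-0.17,0],[-0.83,-0.87,-0.17,0],[-0.83,-0.87,-0.17,0],[-0.83,-0.87,-0.17,0],[-0.83,-0.87,-0.17,0],[-0.83,-0.87,-0.17,0]]'
python3 - <<'E'
from h import *
np.set_printoptions(precision=4,suppress=True)
obs=robot.get_obs(); print(obs["time"],obs["position"],obs["tool_rot"],obs["ft_force"],obs["grip_width"])
Z=dict(power_box=.06,cover_pad=.088,estop_top=.121,glue_bottle=.08,screwdriver=.015,sanding_block=.017,tape_measure=.036)
p=vision.camera("wrist"); cam="wrist"; print(np.array(p["hand_eye"]))
for n,z in Z.items():
        for r in vision.look_for(cam,n)[:1]:
            o,d=ray(cam,p,r["point"],obs); print(cam,n,np.round(r["conf"],2),np.round(r["point"]),at_z(o,d,z))
for n in("cover","cover_pad"):
    for r in vision.outline_of(cam,n)[:1]:
        c=max(cv2.findContours(r["mask"].astype(np.uint8),0,1)[0],key=cv2.contourArea)
        P=np.array([at_z(*ray(cam,p,(q[0][1],q[0][0]),obs),.088)[:2] for q in c],np.float32)
        print(n,r["conf"],cv2.minAreaRect(P),cv2.boxPoints(cv2.minAreaRect(P)))
cv2.imwrite("pics/b.png",p["frame"][:,:,::-1])
E
```

```text
time: 2.03
position: [0.3745, 0.2329, 0.2827]
tool_rot: [0.203, 0.979, -0.0, 0.002]
ft_force: [-0.6, 0.6, -0.1]
grip_width: 0.028
grip_force: 0.0
time: 2.95
position: [0.499, -0.1018, 0.3323]
tool_rot: [0.202, 0.979, 0.0, -0.0]
ft_force: [-0.6, 1.6, -0.4]
grip_width: 0.0004
grip_force: 0.0
2.95 [ 0.499  -0.1018  0.3323] [ 0.2018  0.9794  0.0004 -0.0001] [-0.5577  1.6349 -0.4221] 0.0003968154259115043
[[-0.0005 -0.9629 -0.2699  0.0735]
 [ 1.     -0.0008  0.0009  0.001 ]
 [-0.0011 -0.2699  0.9629 -0.1542]
 [ 0.      0.      0.      1.    ]]
wrist power_box 0.96 [181. 268.] [ 0.5362 -0.0954  0.06  ]
wrist cover_pad 0.71 [200. 296.] [ 0.5707 -0.0688  0.088 ]
wrist glue_bottle 0.95 [162. 405.] [0.5854 0.1095 0.08  ]
wrist screwdriver 0.92 [ 72. 330.] [0.4214 0.063  0.015 ]
wrist sanding_block 0.92 [213. 136.] [ 0.5074 -0.3357  0.017 ]
cover 0.75 ((0.5795130729675293, -0.08319254964590073), (0.08409170061349869, 0.12972167134284973), 6.291051864624023) [[ 0.5306 -0.0233]
 [ 0.5448 -0.1523]
 [ 0.6284 -0.1431]
 [ 0.6142 -0.0141]]
cover_pad 0.74 ((0.579825758934021, -0.08238240331411362), (0.08331011235713959, 0.12902776896953583), 6.687036991119385) [[ 0.5309 -0.0232]
 [ 0.546  -0.1513]
 [ 0.6287 -0.1416]
 [ 0.6137 -0.0135]]
```

View pics/b.png

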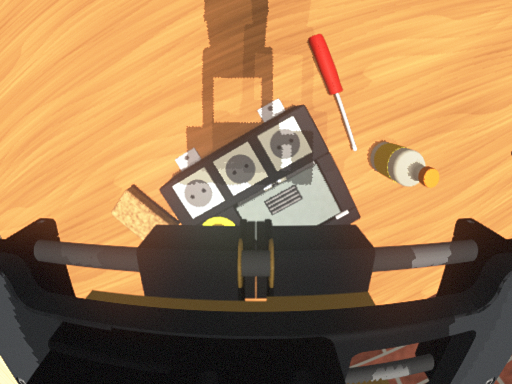

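The cover outline measures 84 x 130 mm as expected. Yaw is about 6.3°, the pad is at (0.561, -0.085) and the hinge at (0.622, -0.0785). I'll align over the pad and come down to about 30 mm above it.

```bash
python3 -m handwheel '[[-0.167,0.132,0,-0.02],[-0.167,0.132,0.13,-0.04],[-0.167,0.132,0.26,-0.06],[-0.167,0.132,0.4,-0.082],[-0.167,0.132,0.53,-0.082],[-0.167,0.132,0.65,-0.082],[-0.167,0.132,0.673,-0.082],[-0.167,0.132,0.673,-0.082],[-0.167,0.132,0.673,-0.082]]'
python3 - <<'E'
from h import *
o=robot.get_obs(); print(R.from_quat(o["tool_rot"]).as_matrix().round(3),o["position"],o["ft_force"])
p=vision.camera("wrist"); cv2.imwrite("pics/c.png",p["frame"][:,:,::-1])
q=vision.camera("side"); 
for r in vision.look_for("side","reset_button")[:2]+vision.look_for("side","cover_pad")[:1]: print(r)
cv2.imwrite("pics/d.png",np.hstack([cv2.resize(p["frame"],(400,300)),cv2.resize(q["frame"][170:320,200:400],(400,300))])[:,:,::-1])
E
```

```text
time: 4.2
position: [0.561, -0.0845, 0.1317]
tool_rot: [-0.056, 0.998, -0.0, 0.001]
ft_force: [-0.0, 0.3, 0.2]
grip_width: 0.0002
grip_force: 0.0
[[-0.994 -0.111  0.002]
 [-0.111  0.994 -0.001]
 [-0.001 -0.001 -1.   ]] [ 0.56101404 -0.08450518  0.13166255] [-0.01366281  0.34292908  0.23632883]
{'point': [242.0, 285.3], 'conf': 0.78}
```

View pics/d.png

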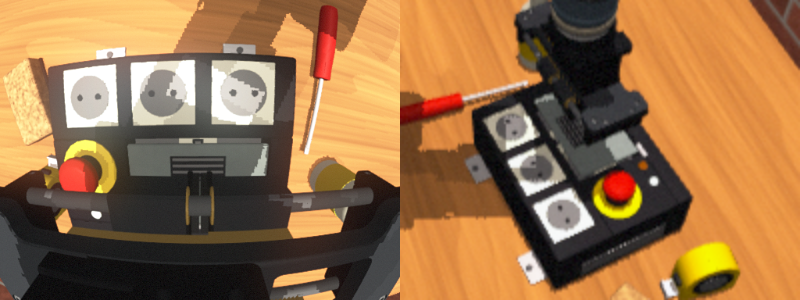

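Fingers are aligned over the ribbed pad (wrist picture near pixel (165,195)) and parallel to the box. Pressing next.

```bash
python3 -m handwheel '[[0,0,0.06,0],[0,0,0.1,0],[0,0,0.115,0],[0,0,0.12,0],[0,0,0.124,0],[0,0,0.128,0],[0,0,0.13,0],[0,0,0.13,0]]'
```

```text
time: 5.07
position: [0.5603, -0.0844, 0.0931]
tool_rot: [-0.056, 0.998, -0.0, 0.0]
ft_force: [-2.8, 0.0, 6.1]
grip_width: 0.0006
grip_force: 2.9
```

```bash
python3 -m handwheel '[[0,0,0.005,0],[0,0,0.006,0],[0,0,0.006,0]]'
```

```text
time: 5.32
position: [0.5603, -0.0844, 0.0928]
tool_rot: [-0.056, 0.998, -0.0, 0.001]
ft_force: [-4.9, 1.2, 16.3]
grip_width: 0.0002
grip_force: 8.0
```

At the hard stop with 16 N. Now up and slightly to the rear, so the wrist camera looks into the well.

```bash
python3 -m handwheel '[[0,0,-0.13,0],[0,0,-0.26,0],[0,0,-0.4,0],[0,0,-0.53,0],[-0.1,0,-0.66,0],[-0.2,0,-0.79,0],[-0.2,0,-0.79,0],[-0.2,0,-0.79,0],[-0.2,0,-0.79,0],[-0.2,0,-0.79,0],[-0.2,0,-0.79,0],[-0.2,0,-0.79,0],[-0.2,0,-0.79,0],[-0.2,0,-0.79,0],[-0.2,0,-0.79,0],[-0.2,0,-0.79,0],[-0.2,0,-0.79,0],[-0.2,0,-0.79,0],[-0.2,0,-0.79,0],[-0.2,0,-0.79,0]]'
python3 -m handwheel '[[0,0,0,0],[0,0,0,0],[0,0,0,0],[0,0,0,0],[0,0,0,0],[0,0,0,0],[0,0,0,0],[0,0,0,0],[0,0,0,0],[0,0,0,0],[0,0,0,0],[0,0,0,0],[0,0,0,0],[0,0,0,0],[0,0,0,0],[0,0,0,0],[0,0,0,0],[0,0,0,0]]'
python3 - <<'E'
from h import *
np.set_printoptions(precision=4,suppress=True)
H=np.array([.622,-.0785]); a=np.radians(6.3); X=np.array([np.cos(a),np.sin(a)]);Y=np.array([-X[1],X[0]])
o=robot.get_obs()
for cam in("wrist","side"):
  p=vision.camera(cam)
  for n,z in(("reset_button_top",.070),("test_button_top",.062),("estop_top",.121)):
    for r in vision.look_for(cam,n)[:2]:
      w=at_z(*ray(cam,p,r["point"],o),z); print(cam,n,round(r["conf"],2),r["point"],w,"box-from-hinge",(w[:2]-H)@X,(w[:2]-H)@Y)
  if cam=="wrist": w0=p["frame"]
cv2.imwrite("pics/e.png",np.hstack([cv2.resize(w0,(400,300)),cv2.resize(p["frame"][170:320,200:400],(400,300))])[:,:,::-1])
E
```

```text
time: 6.98
position: [0.6197, -0.0775, 0.3269]
tool_rot: [-0.056, 0.998, -0.0, 0.0]
ft_force: [0.0, 0.1, 0.6]
grip_width: 0.0005
grip_force: 0.0
time: 8.48
position: [0.6197, -0.0776, 0.3268]
tool_rot: [-0.056, 0.998, -0.0, 0.0]
ft_force: [-0.1, 0.1, -0.0]
grip_width: 0.0005
grip_force: 0.0
wrist reset_button_top 0.53 [136.4, 225.0] [ 0.5893 -0.1224  0.07  ] box-from-hinge -0.0373265671303844 -0.040001810104337926
wrist test_button_top 0.63 [135.7, 279.8] [ 0.5807 -0.0463  0.062 ] box-from-hinge -0.037564327718518975 0.036535702838148325
wrist estop_top 0.82 [125.0, 171.5] [ 0.5757 -0.1857  0.121 ] box-from-hinge -0.057766854943657464 -0.10151478781216444
wrist estop_top 0.4 [45.3, 355.3] [0.4487 0.0287 0.121 ] box-from-hinge -0.16049635464851103 0.125531448845001
side estop_top 0.72 [262.0, 309.1] [ 0.5752 -0.1954  0.121 ] box-from-hinge -0.059304884532728766 -0.11106701676557276
```

View pics/e.png

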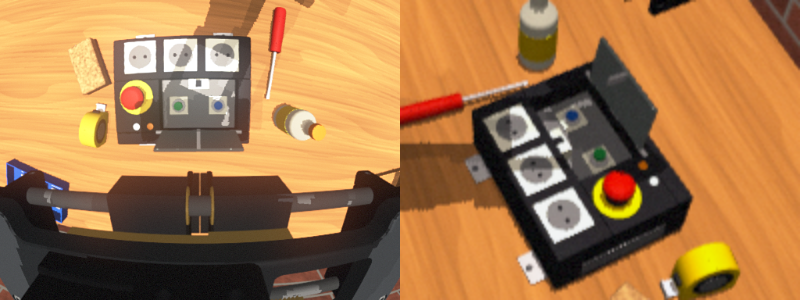

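The cover is open. The green button is on the right (wrist picture, around (105,178)) and the blue one on the left, with a thin striker at mid-cover.

The gripper body would foul the striker if I came straight down. I'll yaw about 19° and press with the tip offset slightly forward and to the right.

```bash
python3 -m handwheel '[[0.067,-0.08,0,-0.018],[0.134,-0.164,0.1,-0.036],[0.134,-0.164,0.23,-0.053],[0.134,-0.164,0.36,-0.053],[0.134,-0.164,0.48,-0.053],[0.134,-0.164,0.55,-0.053],[0.134,-0.164,0.556,-0.053],[0.134,-0.164,0.556,-0.053],[0.134,-0.164,0.556,-0.053]]'
python3 - <<'E'
from h import *
np.set_printoptions(precision=4,suppress=True)
H=np.array([.622,-.0785]); a=np.radians(6.3); X=np.array([np.cos(a),np.sin(a)]);Y=np.array([-X[1],X[0]])
o=robot.get_obs(); print(o["position"],(o["position"][:2]-H)@X,(o["position"][:2]-H)@Y,R.from_quat(o["tool_rot"]).as_euler("xyz",degrees=True))
p=vision.camera("side"); w=vision.camera("wrist"); f=p["frame"]
hsv=cv2.cvtColor(f,cv2.COLOR_RGB2HSV); 
for nm,lo,hi,z in(("green",50,85,.068),("blue",100,125,.06)):
  m=cv2.inRange(hsv,(lo,110,40),(hi,255,255)); m[:225]=0;m[275:]=0;m[:,:270]=0;m[:,320:]=0
  n,l,s,c=cv2.connectedComponentsWithStats(m)
  for i in range(1,n):
    if s[i,4]>8:
      q=at_z(*ray("side",p,(c[i][1],c[i][0]),o),z); print(nm,s[i,4],c[i],q,(q[:2]-H)@X,(q[:2]-H)@Y)
s=vision.camera("scene")["frame"]
cv2.imwrite("pics/f.png",np.hstack([cv2.resize(w["frame"],(400,300)),cv2.resize(f[170:320,200:400],(400,300))])[:,:,::-1])
E
```

```text
time: 9.63
position: [0.5864, -0.1314, 0.1614]
tool_rot: [-0.22, 0.975, -0.001, 0.001]
ft_force: [0.9, -0.1, 0.3]
grip_width: 0.0001
grip_force: 0.0
[ 0.5864 -0.1314  0.1614] -0.04116297046121024 -0.04867216621026157 [-179.8777    0.1047 -154.5252]
green 27 [299.5185 246.8889] [ 0.5881 -0.1211  0.068 ] -0.03842084723208677 -0.03863053041288982
blue 22 [285.5909 227.3182] [ 0.5802 -0.0478  0.06  ] -0.038141121893878 0.035120950827552386
```

View pics/f.png

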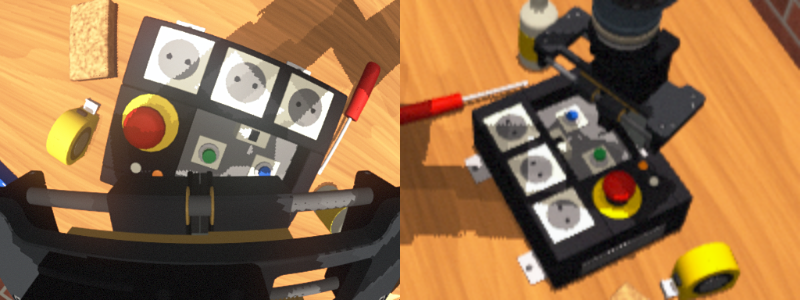

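Both cameras agree on the green button at about (0.589, -0.122) to within 2 mm. Now down with a small correction, checking force just above the button.

```bash
python3 -m handwheel '[[0.005,0.004,0.05,0],[0.005,0.004,0.1,0],[0.005,0.004,0.15,0],[0.005,0.004,0.18,0],[0.005,0.004,0.21,0],[0.005,0.004,0.235,0],[0.005,0.004,0.255,0],[0.005,0.004,0.255,0],[0.005,0.004,0.255,0]]'
```

```text
time: 10.53
position: [0.5834, -0.1305, 0.0835]
tool_rot: [-0.22, 0.975, 0.0, -0.0]
ft_force: [-0.1, 0.2, 1.1]
grip_width: 0.0003
grip_force: 0.0
```

```bash
python3 -m handwheel '[[-0.006,0,0,0],[-0.006,0,0.01,0],[-0.006,0,0.02,0],[-0.006,0,0.03,0],[-0.006,0,0.038,0],[-0.006,0,0.041,0],[-0.006,0,0.041,0]]'
```

```text
time: 11.12
position: [0.5854, -0.1299, 0.0714]
tool_rot: [-0.22, 0.975, -0.0, 0.0]
ft_force: [1.3, -0.7, 1.4]
grip_width: 0.0005
grip_force: 0.7
```

```bash
python3 -m handwheel '[[0,0,0.004,0],[0,0,0.007,0],[0,0,0.007,0],[0,0,0.007,0]]'
```

```text
time: 11.45
position: [0.5855, -0.1299, 0.071]
tool_rot: [-0.22, 0.975, -0.001, 0.001]
ft_force: [-0.2, 1.1, 11.4]
grip_width: 0.0007
grip_force: 5.7
```

The button is at its stop (tip at 63 mm, 11 N). I'll retreat straight up, rotate back and check.

```bash
python3 -m handwheel '[[0,0,-0.1,0],[0,0,-0.23,0],[0,0,-0.36,0],[0,0,-0.49,0],[-0.09,0.05,-0.6,0.018],[-0.178,0.107,-0.72,0.036],[-0.178,0.107,-0.84,0.053],[-0.178,0.107,-0.84,0.053],[-0.178,0.107,-0.84,0.053],[-0.178,0.107,-0.84,0.053]]'
python3 - <<'E'
from h import *
o=robot.get_obs(); p=vision.camera("wrist"); print(o["position"])
cv2.imwrite("pics/g.png",cv2.resize(p["frame"][90:200,180:330],(750,550),interpolation=2)[:,:,::-1])
E
```

```text
time: 12.28
position: [0.6183, -0.0776, 0.3203]
tool_rot: [-0.056, 0.998, 0.0, -0.001]
ft_force: [-0.4, -0.7, -0.0]
grip_width: 0.0007
grip_force: 0.0
[ 0.61826358 -0.07756235  0.32030285]
```

View pics/g.png

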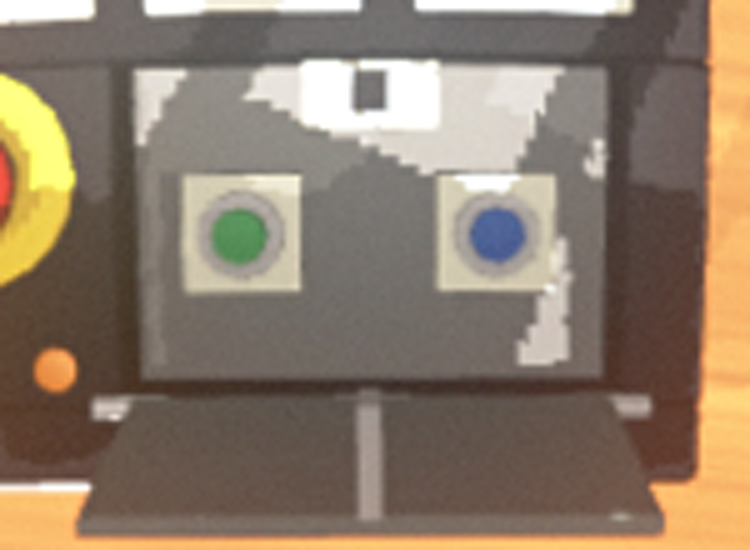

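The green button is home (white band gone, around pixel (235,238) in the crop), the cover stands open, and the blue button is untouched. Now behind the cover.

```bash
python3 -m handwheel '[[-0.1,-0.005,0,0],[-0.179,-0.005,0,0],[-0.179,-0.005,0.1,0],[-0.179,-0.005,0.2,0],[-0.179,-0.005,0.3,0],[-0.179,-0.005,0.4,0],[-0.179,-0.005,0.5,0],[-0.179,-0.005,0.557,0],[-0.179,-0.005,0.557,0],[-0.179,-0.005,0.557,0]]'
```

```text
time: 13.17
position: [0.6707, -0.0734, 0.151]
tool_rot: [-0.055, 0.998, 0.001, -0.003]
ft_force: [0.2, 0.3, -0.1]
grip_width: 0.0005
grip_force: 0.0
```

```bash
python3 -m handwheel '[[0.03,0,0,0],[0.06,0,0,0],[0.09,0,0,0],[0.11,0,0,0],[0.13,0,0,0],[0.155,0,0,0],[0.178,0,0.006,0],[0.2,0,0.013,0],[0.223,0,0.02,0],[0.244,0,0.033,0],[0.264,0,0.046,0],[0.283,0,0.06,0]]'
python3 -m handwheel '[[0.014,0,0.02,0],[0.027,0,0.04,0],[0.04,0,0.06,0],[0.046,0,0.078,0],[0.052,0,0.096,0],[0.057,0,0.113,0],[0.06,0,0.113,0]]'
```

```text
time: 14.17
position: [0.588, -0.083, 0.1355]
tool_rot: [-0.056, 0.998, -0.0, 0.0]
ft_force: [3.2, 0.1, 1.0]
grip_width: 0.0001
grip_force: 0.9
time: 14.75
position: [0.5697, -0.0843, 0.1007]
tool_rot: [-0.056, 0.998, 0.001, -0.001]
ft_force: [0.8, 0.4, 1.4]
grip_width: 0.0001
grip_force: 0.4
```

```bash
python3 -m handwheel '[[0.012,0,0.006,0],[0.028,0,0.012,0],[0.028,0,0.018,0],[0.028,0,0.024,0],[0.028,0,0.029,0],[0.028,0,0.033,0],[0.028,0,0.033,0],[0.028,0,0.033,0]]'
```

```text
time: 15.42
position: [0.5613, -0.0854, 0.0931]
tool_rot: [-0.056, 0.998, 0.0, -0.001]
ft_force: [-2.9, -0.5, 9.1]
grip_width: 0.0005
grip_force: 4.3
```

```bash
python3 -m handwheel '[[0,0,0.004,0],[0,0,0.004,0],[0,0,0.004,0]]'; python3 -m handwheel '[[0,0,-0.01,0],[0,0,-0.03,0],[0,0,-0.1,0],[0,0,-0.23,0],[0,0,-0.36,0],[0,0,-0.49,0],[-0.1,0,-0.62,0],[-0.2,0,-0.75,0],[-0.2,0,-0.79,0],[-0.2,0,-0.79,0],[-0.2,0,-0.79,0],[-0.2,0,-0.79,0],[-0.2,0,-0.79,0],[-0.2,0,-0.79,0],[-0.2,0,-0.79,0]]'
python3 - <<'E'
from h import *
o=robot.get_obs(); p=vision.camera("wrist"); q=vision.camera("side"); print(o["position"],o["time"])
cv2.imwrite("pics/i.png",np.hstack([cv2.resize(p["frame"],(400,300)),cv2.resize(q["frame"][170:320,200:400],(400,300))])[:,:,::-1])
E
```

```text
time: 15.67
position: [0.5613, -0.0854, 0.0929]
tool_rot: [-0.056, 0.998, 0.0, -0.001]
ft_force: [-5.6, 0.3, 14.6]
grip_width: 0.0003
grip_force: 7.6
time: 16.92
position: [0.6209, -0.0789, 0.3266]
tool_rot: [-0.056, 0.998, 0.001, -0.001]
ft_force: [0.1, 0.4, 0.0]
grip_width: 0.0005
grip_force: 0.0
[ 0.62091775 -0.07892434  0.32655385] 16.9167
```

View pics/i.png

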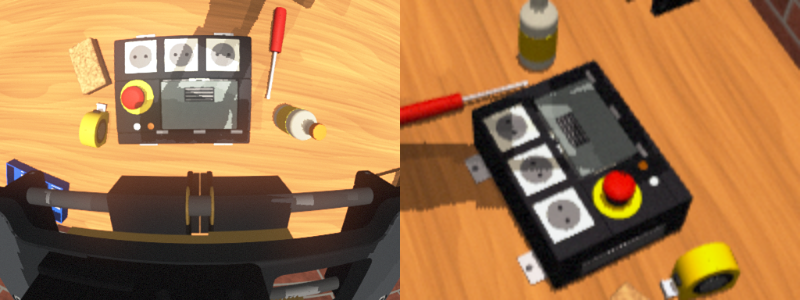

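The cover lies flat and shut 1.2 s after release (wrist picture, around (105,200)), the loose things are where they were, and the hand is clear. Handing in.

```bash
python3 -c "
from rig import job
print(job.hand_in())"
```

```text
the job is handed in; nothing more can be done
None
```

I popped the cover open, pressed the green reset fully home and pressed the cover until it latched shut. The hand is clear, the test button and emergency stop were left unpressed, and the job is handed in at about 17 s; the hand-in reported no pass or fail.

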